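# Wedge a rocking stirrer steady

### The arm

A 6-joint arm with a two-finger parallel gripper is mounted at the origin on a cart in front of the work surface, level with it; the furniture and walls round the work are solid. World frame = base frame: x ahead of the robot, y to its left, z up, the work surface at z = 0. Lengths are in m, angles in rad, forces in N, time in s.
With the tool pointing down it reaches from about 0.375 to 0.9 m from the base axis. Payload 3.1 kg.
Tool frame: the origin (TCP) lies on the centre line of the jaws, within the pads' length; the fingertips stand 25 mm ahead of it and the grasp point (between the pads) lies 6 mm ahead of it (robot.nose_length is the y of the fingertips in the tool frame, in m); y points along the fingers, z is the direction in which the jaws open and shut, and the axes are right-handed (so a half turn about y gives the same grasp; the last joint's range is limited). The gripper opens to 87 mm and grips with 3 to 60 N. Pads are 19 mm wide; open, the fingers measure 117 mm over their backs; the gripper's body (75 mm by 190 mm) begins 51 mm behind the grasp point.
Start: joints at [-1.383, 0.527, 1.433, -0, 1.181, -0.178], TCP at [0.224, -0.583, 0.248] pointing down, gripper open.
Joint ranges: [-3.08, 3.08], [-0.75, 2.2], [0.22, 2.44], [-1.43, 4.57], [0, 2.65], [-2.85, 2.85]. Speed limits (rad/s): [2.79, 2.79, 3.14, 3.14, 3.14, 3.14].

### API

Orientations are given as a unit quaternion [x, y, z, w].
In Python, from rig import robot, eyes, ticket gives the robot as it stands.
- The arm moves only by the tool play_rows, never from a script. Its argument "series" is a list of rows, each a list of 7 numbers: the opening, from 0 (shut) to 1 (fully open), then the shift along the tool's x, y, z scaled (see below), then the turn, a rotation vector about the tool's x, y, z scaled (see below). In form: [[claw, dx, dy, dz, ax, ay, az], ...]. A call has 1 to 12 rows; each row shifts and turns the commanded pose from where the row before left it, along the tool's axes as they then stand; what a row does not reach is not made up. The controller multiplies each number of a shift by 100 mm and each number of a turn by 180 degrees. A row lasts 1/12 s, in which the tool goes at most 41.7 mm and 7.16 degrees, less where a joint would pass 70% of its speed; a pose out of reach is approached as far as the arm can. A call with a number of a shift or a turn outside -1 to 1 is refused whole. A call with a gripper value outside its range is refused whole. The fingers move at their own pace and stop on an object; "grip_force" is the grip in N (left out, the last holds). Time passes only in rows, so rows that do not move let the fingers close. It gives the time, the measured TCP pose, the force and the opening at its end, in the units of the state.
- robot.get_obs(): the state, without advancing time (a new reading comes with each control period).
- eyes.camera(name): name is "side" or "top"; returns the picture (400x640x3 uint8, red, green, blue); there is no depth.
- eyes.camera_params(name): a dict with "K" (3x3 intrinsics, pixels), "rvec" (rotation vector, rad) and "tvec" (3), from world to camera coordinates, as OpenCV has them. Camera axes: x right, y down, z forward; pixel columns grow to the right and rows downward; lengths in m; the calibration is good to about 2 mm. A picture is of the moment at which its call begins. camera_params takes no time and is no camera call.
- ticket.hand_in(): hands the job in, once; it reports no verdict.
The state is a dict: "time": time; "q": joint angles; "joint_velocities": joint speeds; "joint_torque": joint torques, N m; "position": TCP position; "tool_rot": TCP orientation; "ft_force": force on the tool from outside, world axes, zero at the start; "moment": the same for the moment, N m; "grip_width": finger opening in m.
Only numpy, scipy, OpenCV 4.12 (cv2) and the standard library are available. Lean on these libraries where they do the work, as an engineer would, in place of code of your own. Each camera call takes 0.05 s, during which the arm holds its last target.

### The job

The stirrer on the bench rocks because its front left foot is too short. Without gripping or lifting anything, push the wedge, thin end first, in from the stirrer's left side under that short foot until it is just snug and the stirrer neither rocks nor is jacked up, then press down firmly (about 10 N) with the fingertips on the stirrer's lid over that foot to prove that it no longer gives, pushing the wedge on if it does. Do not shove the stirrer along: leave it level where it stands, the wedge under its foot, and the bottle, the jar and the loose cap alone.

Things in the scene. Friction and masses are not known exactly. Their poses are not given: they have to be found in the camera images.
- stirrer: Stirrer: loose white box, 170 mm in x by 150 mm in y, 2.2 kg, level. Origin at bench level under its centre; x from the front (panel, two knobs 14 mm proud) to the back, y to its left seen from the robot, z up. Underside 18 mm, flat lid 75 mm above the bench; on the lid a steel plate of radius 55 mm, 5 mm high. Four feet at x +-70, y +-60 mm; the front left one is short
- loose_foot (a point): point at bench level straight under the centre of the short front left foot (stirrer's frame x -70, y +60, z 0 mm; moves with the stirrer). That foot's flat underside, radius 12 mm, hangs an unknown 5 to 11 mm above the bench; the other three feet stand on it
- loose_corner (a point): point on the lid straight above the short foot (stirrer's frame x -70, y +60, z 75 mm): the place to press; 75 mm above the bench when level. Unsupported, a press of 2 to 3 N tips it down until the short foot meets the bench or the wedge; let go, it comes back up
- wedge: Loose white wedge, 95 mm long, 80 g, left of the stirrer, thin end towards it. Origin mid-underside; x to the thin end, z up. The ramp, 40 mm wide, rises from 2 mm (x +47.5) to 14 mm (x -33.5 mm); then an upright block 50 mm wide, 26 mm high to x -47.5 mm, its flat back the face to push. Slides with under 1 N; force rises sharply once the ramp lifts the foot; it stays where left
- hdpe_bottle: white plastic bottle, 50 mm across, 124 mm high, bystander; origin at the middle of its underside
- cream_jar: white screw-lid jar, 77 mm across, 91 mm high, bystander; origin at the middle of its underside
- bottle_cap: loose white bottle cap lying open side up, 30 mm across, 14 mm high, bystander; origin at the middle of its underside
Things that resemble listed ones, but are neither listed nor needed, are in the scene too. Of the things like the wedge, leave any that is red; of the rest the smaller one is meant.

How it is judged:
By the outcome, as a careful person would: the job done as asked, in the order asked, and still so for the second after the job is handed in, with the robot touching nothing.
It also fails if it takes over 45 s, if anything falls off the work surface, if the arm or the gripper's body presses on something with over 40 N, if the wrist force passes 120 N, or if a joint passes its speed limit or range.

## Working session

There is one attempt and no reset: what is moved stays moved. The work goes in short steps, Python scripts to look and compute and a tool call to move; the robot and the scene stay as the last step left them, time stands still between calls to the robot, and variables do not carry over. Pictures are saved under pics/ and viewed, and the job is handed in when it is done.

Besides the shell and the picture viewer there is one more tool, called after "Request:" as name([rows], argument=value, ...), one row to a line, values as JSON. play_rows: Moves the arm, as the interface text tells. Its arguments: {"type":"object","properties":{"series":{"type":"array","items":{"type":"array","items":{"type":"number"}}},"grip_force":{"type":"number"}},"required":["series"]}

```bash
mkdir -p pics; ls
python3 - <<'E'
from rig import robot, eyes, ticket
import cv2
for n in("side","top"):
    im=eyes.camera(n); cv2.imwrite(f"pics/{n}0.png",im[:,:,::-1]); p=eyes.camera_params(n); print(n,p)
o=robot.get_obs(); print(o, robot.nose_length)
E
```

```text
pics
side {'K': array([[420.001694  ,   0.        , 319.53800986],
       [  0.        , 420.001694  , 204.85490562],
       [  0.        ,   0.        ,   1.        ]]), 'rvec': array([ 2.17700071, -0.17211185,  0.1092555 ]), 'tvec': array([-0.54146983,  0.20993426,  0.72045132])}
top {'K': array([[436.91738847,   0.        , 317.97843787],
       [  0.        , 436.91738847, 201.86857888],
       [  0.        ,   0.        ,   1.        ]]), 'rvec': array([ 2.17144821, -2.17525591,  0.1111476 ]), 'tvec': array([0.14762303, 0.5519258 , 0.88127097])}
{'time': 0.1, 'q': array([-1.38251421e+00,  5.28390468e-01,  1.43375654e+00, -3.57808351e-05,
        1.18141080e+00, -1.78464518e-01]), 'joint_velocities': array([-5.57491115e-04, -2.78853322e-03, -2.27015507e-03,  7.29102184e-04,
       -4.72987689e-04,  1.66866712e-05]), 'joint_torque': array([ 4.88375872e-05, -4.40986204e+01, -1.77150643e+01,  6.35576318e-02,
        5.33680420e-02, -3.37858842e-05]), 'position': array([ 0.22403662, -0.58281558,  0.24666445]), 'tool_rot': array([-0.12895884,  0.69594506, -0.69455562,  0.12892862]), 'ft_force': array([0.00952375, 0.65769843, 0.84176781]), 'moment': array([-0.01594803,  0.00631395,  0.00869446]), 'grip_width': 0.08685206010054276} 0.025
```

View pics/side0.png

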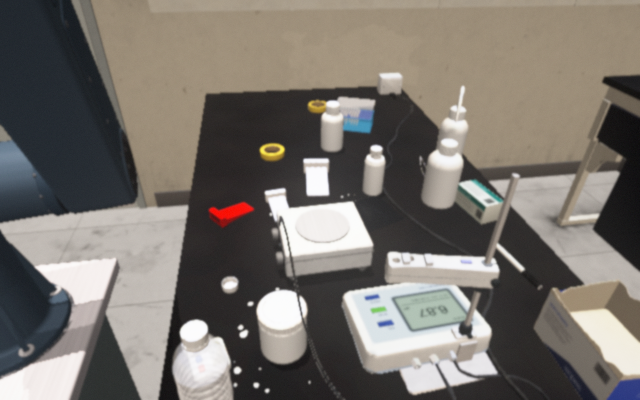

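View pics/top0.png

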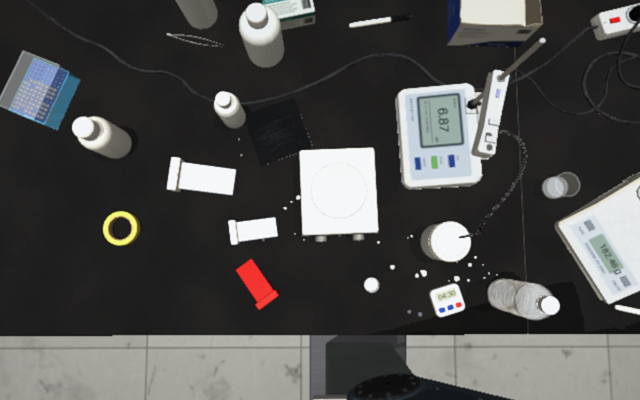

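The top view has +y to the left and +x up. The stirrer's lid spans about (300–378, 148–237). The small white wedge is at (228–277, 217–244), with its block on the left and thin end towards the stirrer. The larger white wedge is at (167–236, 157–195) and the red one at (257, 284). The cap is at (371, 285) and the jar at (446, 242). Next I'll measure these.

```bash
cat > h.py <<'E'
import numpy as np, cv2
from rig import robot, eyes, ticket
def ray(n,pts,z):
    p=eyes.camera_params(n);R=cv2.Rodrigues(p['rvec'])[0];t=p['tvec'].ravel()
    pts=np.asarray(pts,float).reshape(-1,2)
    d=np.c_[(pts-p['K'][:2,2])/np.array([p['K'][0,0],p['K'][1,1]]),np.ones(len(pts))]@R
    c=-R.T@t
    z=np.broadcast_to(z,len(pts))
    return c+d*((z-c[2])/d[:,2])[:,None]
def proj(n,P):
    p=eyes.camera_params(n);return cv2.projectPoints(np.asarray(P,float).reshape(-1,1,3),p['rvec'],p['tvec'],p['K'],None)[0].reshape(-1,2)
E
python3 - <<'E'
from h import *
im=cv2.imread('pics/top0.png')
a=cv2.resize(im[130:260,210:400],None,fx=4,fy=4,interpolation=cv2.INTER_CUBIC);cv2.imwrite('pics/t0c.png',a)
s=cv2.imread('pics/side0.png');cv2.imwrite('pics/s0c.png',cv2.resize(s[175:305,220:390],None,fx=4.5,fy=4.5,interpolation=cv2.INTER_CUBIC))
g=im.min(2)
m=(g>150).astype('uint8')
for c in cv2.findContours(m,0,2)[0]:
    if cv2.contourArea(c)<150: continue
    r=cv2.minAreaRect(c);x=cv2.boundingRect(c)
    if x[0]>460 or x[1]>300: continue
    b=cv2.boxPoints(r);print(x,cv2.contourArea(c),b.round(1).tolist());print(ray('top',b,0.0)[:,:2].round(4).tolist())
E
```

```text
(430, 284, 35, 33) 787.0 [[428.6000061035156, 290.79998779296875], [456.79998779296875, 281.3999938964844], [465.8999938964844, 308.70001220703125], [437.70001220703125, 318.1000061035156]]
[[0.3668, -0.0854], [0.3862, -0.1453], [0.3297, -0.1625], [0.3106, -0.1029]]
(430, 221, 41, 41) 1200.0 [[423.6000061035156, 232.1999969482422], [458.79998779296875, 214.60000610351562], [476.79998779296875, 250.60000610351562], [441.6000061035156, 268.20001220703125]]
[[0.4896, -0.078], [0.527, -0.1543], [0.4505, -0.1899], [0.4137, -0.1141]]
(228, 217, 50, 28) 898.5 [[227.5, 220.1999969482422], [274.70001220703125, 214.3000030517578], [277.70001220703125, 238.6999969482422], [230.60000610351562, 244.60000610351562]]
[[0.5159, 0.3392], [0.5283, 0.239], [0.4765, 0.2321], [0.4643, 0.3318]]
(178, 162, 58, 33) 1376.0 [[177.60000610351562, 187.8000030517578], [181.1999969482422, 161.5], [235.6999969482422, 168.89999389648438], [232.10000610351562, 195.1999969482422]]
[[0.5855, 0.4473], [0.6427, 0.4413], [0.6264, 0.3236], [0.5693, 0.3304]]
(167, 157, 14, 33) 277.0 [[165.6999969482422, 188.6999969482422],
[... 911 characters left out ...]
57, -0.0263], [0.8206, -0.2155], [0.5995, -0.2235], [0.5855, -0.0384]]
(13, 78, 36, 38) 431.0 [[11.800000190734863, 106.0], [26.100000381469727, 75.19999694824219], [48.599998474121094, 85.5999984741211], [34.29999923706055, 116.5]]
[[0.7657, 0.8135], [0.8353, 0.7867], [0.8116, 0.7361], [0.7423, 0.7632]]
(460, 0, 66, 26) 1484.5 [[460.0, 0.0], [525.0, 0.0], [525.0, 25.0], [460.0, 25.0]]
[[1.0096, -0.1731], [1.0096, -0.3193], [0.9509, -0.3165], [0.9508, -0.1711]]
(239, 0, 76, 44) 1729.0 [[237.10000610351562, 4.400000095367432], [313.0, -2.5], [316.70001220703125, 38.20000076293945], [240.8000030517578, 45.099998474121094]]
[[0.999, 0.3265], [1.0154, 0.1567], [0.9201, 0.1486], [0.9041, 0.3168]]
```

View pics/t0c.png

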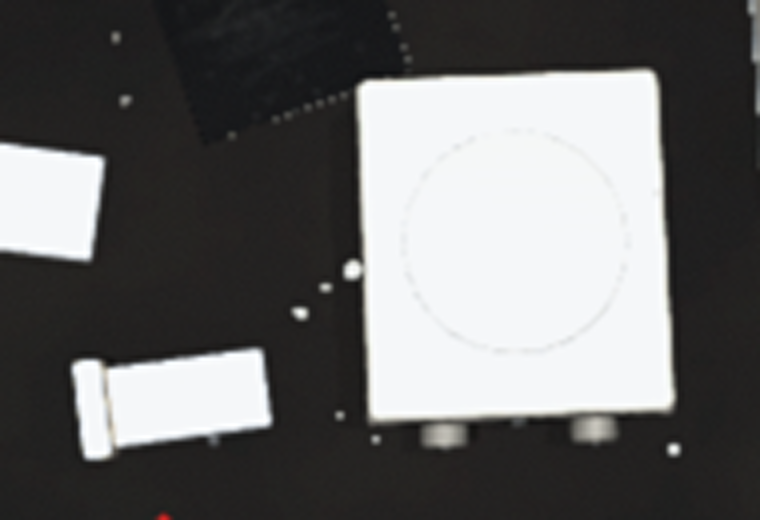

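View pics/s0c.png

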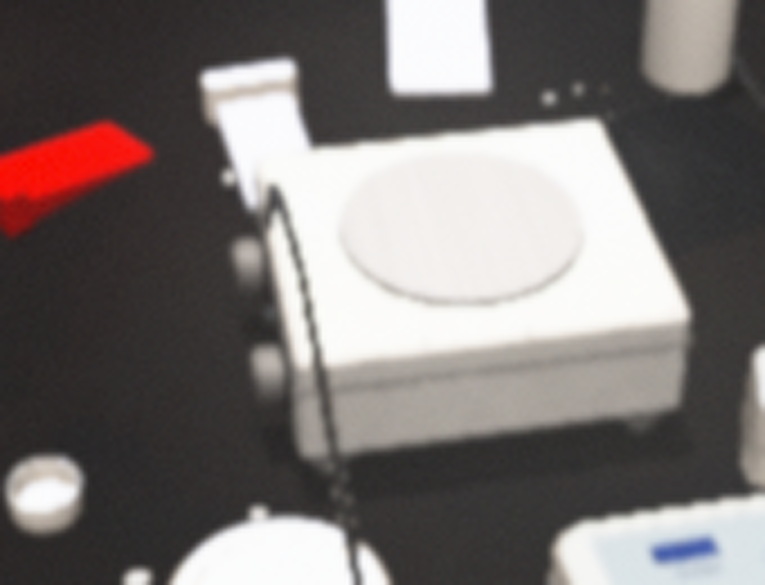

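Run:
```python
from h import *
t=lambda c:np.array(c,float)/4+[210-.375,130-.375]
L=ray('top',t([(357,80),(656,69),(674,410),(370,422)]),0.075);print('lid',L.round(4).tolist());
d=lambda i,j:np.linalg.norm(L[i]-L[j]);print([d(0,1),d(1,2),d(2,3),d(3,0)])
c=L.mean(0);xa=(L[0]+L[1]-L[2]-L[3])[:2];print('c',c,'yaw',np.degrees(np.arctan2(xa[1],xa[0])))
ya=(L[0]+L[3]-L[1]-L[2])[:2];print(np.degrees(np.arctan2(-ya[0],ya[1])))
s=lambda c:np.array(c,float)/4.5+[220-.39,175-.39]
print('side lid',ray('side',s([(600,120),(692,318),(300,375),(262,150)]),0.075).round(4).tolist())
W=ray('top',t([(71,362),(103,358),(115,456),(85,461)]),.026);print('blk',W.round(4).tolist())
T=ray('top',t([(262,348),(272,424)]),.002);print('thin',T.round(4).tolist())
bk=(W[0]+W[3])/2;th=T.mean(0);v=(th-bk)[:2];print('len',np.hypot(*v),'dir',np.degrees(np.arctan2(v[1],v[0])),'back',bk,'thin',th)
print('side blk',ray('side',s([(202,75),(296,60)]),.026).round(4).tolist())
# cable
print('cable', proj('side',ray('top',[(468,237)]*6,[0,.1,.2,.3,.4,.5])).round())
for i in range(4): print(proj('side',L[i]))
```

```text
lid [[0.652, 0.1847, 0.075], [0.6574, 0.0358, 0.075], [0.4878, 0.0294, 0.075], [0.4823, 0.178, 0.075]]
[np.float64(0.1490122669491961), np.float64(0.16967189674581232), np.float64(0.1486435988618687), np.float64(0.1698365443506389)]
c [0.56986043 0.10695406 0.075     ] yaw 2.210271707577049
2.1164382601661313
side lid [[0.6518, 0.1802, 0.075], [0.6565, 0.0308, 0.075], [0.49, 0.0201, 0.075], [0.488, 0.1788, 0.075]]
blk [[0.5146, 0.3342, 0.026], [0.5166, 0.3177, 0.026], [0.4661, 0.3107, 0.026], [0.4636, 0.3261, 0.026]]
thin [[0.5232, 0.2378, 0.002], [0.4829, 0.2322, 0.002]]
len 0.0962192495118568 dir -81.6536522207455 back [0.48908693 0.33015295 0.026     ] thin [0.50305378 0.23495278 0.002     ]
side blk [[0.4653, 0.3231, 0.026], [0.5175, 0.3309, 0.026]]
cable [[293. 378.]
 [288. 318.]
 [282. 251.]
 [276. 178.]
 [269.  96.]
 [261.   5.]]
[[352.54268733 200.12141155]]
[[373.12501596 243.5619808 ]]
[[284.61182293 254.65648203]]
[[275.16114187 208.40448682]]
```

Run:
```python
from h import *
from scipy.spatial.transform import Rotation as R
def tri(a,b):
    P=[]
    for n in('top','side'):
        p=eyes.camera_params(n);P.append(p['K']@np.c_[cv2.Rodrigues(p['rvec'])[0],p['tvec'].ravel()])
    X=cv2.triangulatePoints(P[0],P[1],np.array(a,float).reshape(2,1),np.array(b,float).reshape(2,1)).ravel();return X[:3]/X[3]
x=tri((543,40),(516,176));print('pole',x,proj('top',x),proj('side',x))
x=tri((468,237),(282,217));print('cable end',x,proj('top',x),proj('side',x))
r=R.from_quat(robot.get_obs()['tool_rot']);print('tool axes cols x,y,z\n',r.as_matrix().round(3))
th=np.radians(2.2); 
# want tool y down, tool z along +-(cos,sin,0)
for s in(1,-1):
    z=s*np.array([np.cos(th),np.sin(th),0]);y=np.array([0,0,-1.]);xx=np.cross(y,z)
    T=R.from_matrix(np.c_[xx,y,z]);print(s,xx.round(3),'turn tool frame deg',np.degrees((r.inv()*T).as_rotvec()).round(2))
```

```text
pole [ 0.7506637  -0.17016291  0.33991703] [[543.00044735  39.99862902]] [[515.99823842 176.00073428]]
cable end [ 0.47683311 -0.0864597   0.24747362] [[468.04528886 235.87702608]] [[280.62736055 217.11648757]]
tool axes cols x,y,z
 [[-0.933 -0.     0.359]
 [-0.359  0.002 -0.933]
 [-0.    -1.    -0.002]]
1 [ 0.038 -0.999  0.   ] turn tool frame deg [  0.09 -71.19  -0.08]
-1 [-0.038  0.999  0.   ] turn tool frame deg [9.0000e-02 1.0881e+02 9.0000e-02]
```

Request:
play_rows([
  [0,0,-0.4,0,0,0,0],
  [0,0,-0.4,0,0,0,0],
  [0,0,-0.4,0,0,0,0],
  [0,0,-0.4,0,0,0,0],
  [0,0,-0.4,0,0,0,0],
  [0,0,-0.1,0,0,0,0],
], grip_force=20)

```text
time: 0.6
position: [0.2246, -0.5852, 0.4653]
tool_rot: [0.129, -0.691, 0.7, -0.129]
ft_force: [0.2, 0.5, 1.1]
grip_width: 0.0548
```

Request:
play_rows([
  [0,-0.31,0,-0.25,0,0,0],
  [0,-0.31,0,-0.25,0,0,0],
  [0,-0.31,0,-0.25,0,0,0],
  [0,-0.31,0,-0.25,0,0,0],
  [0,-0.31,0,-0.25,0,0,0],
  [0,-0.31,0,-0.25,0,0,0],
  [0,-0.31,0,-0.25,0,0,0],
  [0,-0.31,0,-0.25,0,0,0],
  [0,-0.31,0,-0.25,0,0,0],
  [0,-0.31,0,-0.25,0,0,0],
  [0,-0.31,0,-0.25,0,0,0],
  [0,-0.31,0,-0.25,0,0,0],
])

```text
time: 1.6
position: [0.4641, -0.1679, 0.4569]
tool_rot: [-0.129, 0.696, -0.695, 0.129]
ft_force: [0.9, -0.6, 0.1]
grip_width: 0.0002
```

Request:
play_rows([
  [0,0,0,0,0,-0.0395,0],
  [0,0,0,0,0,-0.0395,0],
  [0,0,0,0,0,-0.0395,0],
  [0,0,0,0,0,-0.0395,0],
  [0,0,0,0,0,-0.0395,0],
  [0,0,0,0,0,-0.0395,0],
  [0,0,0,0,0,-0.0395,0],
  [0,0,0,0,0,-0.0395,0],
  [0,0,0,0,0,-0.0395,0],
  [0,0,0,0,0,-0.0395,0],
])

```text
time: 2.43
position: [0.4635, -0.1697, 0.4567]
tool_rot: [0.511, -0.49, 0.489, -0.511]
ft_force: [0.4, -1.1, -0.6]
grip_width: 0.0008
```

Request:
play_rows([
  [0,-0.4,0,0.04,0,0,0],
  [0,-0.4,0,0.04,0,0,0],
  [0,-0.4,0,0.04,0,0,0],
  [0,-0.4,0,0.04,0,0,0],
  [0,-0.4,0,0.04,0,0,0],
  [0,-0.4,0,0.04,0,0,0],
  [0,-0.4,0,0.04,0,0,0],
  [0,-0.4,0,0.04,0,0,0],
  [0,-0.4,0,0.04,0,0,0],
  [0,-0.4,0,0.04,0,0,0],
  [0,-0.4,0,0.04,0,0,0],
  [0,-0.4,0,0.04,0,0,0],
])

```text
time: 3.43
position: [0.4934, 0.3135, 0.4567]
tool_rot: [0.51, -0.491, 0.49, -0.509]
ft_force: [0.2, 0.5, -0.1]
grip_width: 0.0005
```

Request:
play_rows([
  [0,-0.4,0,0.04,0,0,0],
  [0,-0.37,0,0.03,0,0,0],
  [0,0,0.4,0,0,0,0],
  [0,0,0.4,0,0,0,0],
  [0,0,0.4,0,0,0,0],
  [0,0,0.4,0,0,0,0],
  [0,0,0.4,0,0,0,0],
  [0,0,0.4,0,0,0,0],
  [0,0,0.4,0,0,0,0],
  [0,0,0.4,0,0,0,0],
  [0,0,0,0,0,0,0],
  [0,0,0,0,0,0,0],
])

```text
time: 4.43
position: [0.4963, 0.3877, 0.1348]
tool_rot: [0.512, -0.492, 0.49, -0.507]
ft_force: [0.1, 0.1, 0.5]
grip_width: 0.0007
```

```bash
cat > st.py <<'E'
from h import *
from scipy.spatial.transform import Rotation as R
o=robot.get_obs();r=R.from_quat(o['tool_rot']).as_matrix()
print(o['time'],o['position'].round(4),'tip',(o['position']+r@[0,.025,0]).round(4),o['ft_force'].round(2),o['grip_width']);print(r.round(4))
E
python3 st.py
```

```text
4.4333 [0.4963 0.3877 0.1348] tip [0.4962 0.3876 0.1098] [0.07 0.12 0.49] 0.0006794717849519949
[[ 0.0368 -0.0066  0.9993]
 [-0.9993 -0.0035  0.0368]
 [ 0.0032 -1.     -0.0067]]
```

Request:
play_rows([
  [0,0,0.32,0,0,0,0],
  [0,0,0.32,0,0,0,0],
  [0,0,0.32,0,0,0,0],
  [0,0,0,0,0,0,0],
  [0,0,0,0,0,0,0],
])

```text
time: 4.85
position: [0.499, 0.3892, 0.0431]
tool_rot: [-0.509, 0.491, -0.491, 0.51]
ft_force: [-0.7, -0.1, 0.3]
grip_width: 0.0003
```

```bash
python3 st.py
python3 - <<'E'
from h import *
im=eyes.camera('side');cv2.imwrite('pics/s1.png',cv2.resize(im[100:290,180:400],None,fx=3.5,fy=3.1)[:,:,::-1])
E
```

```text
4.85 [0.499  0.3892 0.0431] tip [0.499  0.3892 0.0181] [-0.7  -0.07  0.33] 0.0003173403503293182
[[ 3.690e-02  1.000e-03  9.993e-01]
 [-9.993e-01  6.000e-04  3.690e-02]
 [-6.000e-04 -1.000e+00  1.000e-03]]
```

View pics/s1.png

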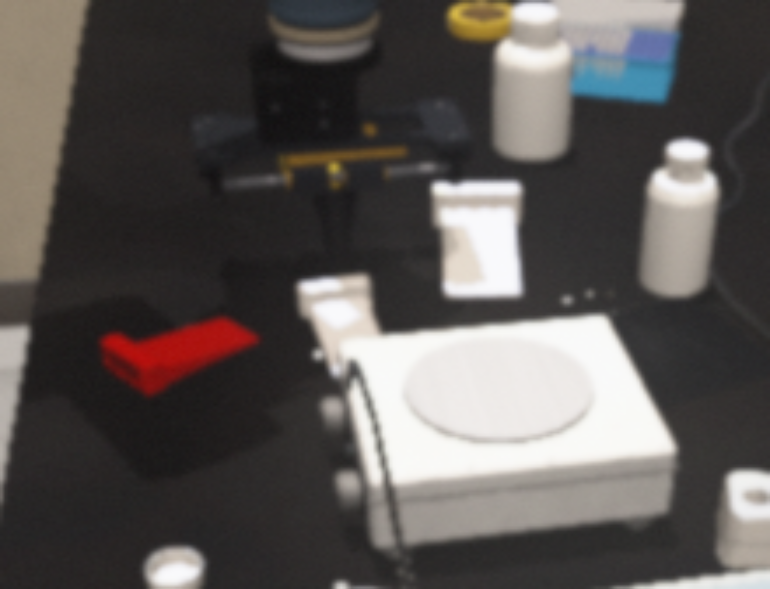

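Request:
play_rows([
  [0,0.12,0.03,-0.03,0,0,0],
  [0,0.12,0,0,0,0,0],
  [0,0.12,0,0,0,0,0],
  [0,0.05,0,0,0,0,0],
  [0,0.05,0,0,0,0,0],
  [0,0.05,0,0,0,0,0],
  [0,0.05,0,0,0,0,0],
  [0,0.05,0,0,0,0,0],
  [0,0.05,0,0,0,0,0],
  [0,0.05,0,0,0,0,0],
  [0,0,0,0,0,0,0],
  [0,0,0,0,0,0,0],
])

```text
time: 5.9
position: [0.4975, 0.3171, 0.0382]
tool_rot: [0.51, -0.491, 0.491, -0.509]
ft_force: [0.1, -0.2, 0.1]
grip_width: 0.0006
```

```bash
python3 st.py
python3 - <<'E'
from h import *
im=eyes.camera('top');cv2.imwrite('pics/t1.png',cv2.resize(im[130:260,210:400],None,fx=4,fy=4,interpolation=2)[:,:,::-1])
E
```

```text
5.9 [0.4975 0.3171 0.0382] tip [0.4974 0.317  0.0132] [ 0.05 -0.22  0.06] 0.0006479143001206143
[[ 3.660e-02 -1.200e-03  9.993e-01]
 [-9.993e-01 -7.000e-04  3.660e-02]
 [ 7.000e-04 -1.000e+00 -1.300e-03]]
```

View pics/t1.png

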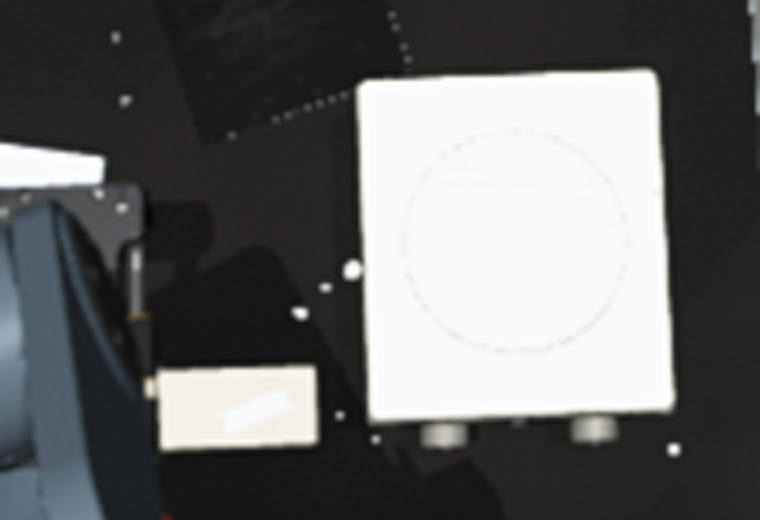

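The wedge has squared up with the tool. Its thin end is at crop (317, 367)–(318, 443).

Run:
```python
from h import *
t=lambda c:np.array(c,float)/4+[210-.375,130-.375]
T=ray('top',t([(317,366),(319,443)]),.002);print(T,T.mean(0))
B=ray('top',t([(158,370),(160,450)]),.014);print(B)
v=(T.mean(0)-B.mean(0));print(np.degrees(np.arctan2(v[1],v[0])))
# stirrer frame
th=np.radians(2.17);Rm=np.array([[np.cos(th),np.sin(th)],[-np.sin(th),np.cos(th)]])
print((Rm@(T.mean(0)[:2]-[.5699,.107]))*1e3)
```

```text
[[0.51358267 0.20847213 0.002     ]
 [0.47282868 0.20722954 0.002     ]] [0.49320567 0.20785083 0.002     ]
[[0.51098278 0.29102086 0.014     ]
 [0.46922972 0.28941817 0.014     ]]
-87.84505619811266
[-72.82065167 103.68251089]
```

Request:
play_rows([
  [0,0.05,0,0,0,0,0],
  [0,0.05,0,0,0,0,0],
  [0,0.05,0,0,0,0,0],
  [0,0.05,0,0,0,0,0],
  [0,0.05,0,0,0,0,0],
  [0,0.05,0,0,0,0,0],
  [0,0.05,0,0,0,0,0],
  [0,0.05,0,0,0,0,0],
  [0,0.03,0,0,0,0,0],
  [0,0.02,0,0,0,0,0],
  [0,0,0,0,0,0,0],
])

```text
time: 6.87
position: [0.4996, 0.2722, 0.0386]
tool_rot: [0.509, -0.491, 0.491, -0.509]
ft_force: [0.2, -0.3, -0.6]
grip_width: 0.0004
```

Request:
play_rows([
  [0,0.02,0,0,0,0,0],
  [0,0.02,0,0,0,0,0],
])

```text
time: 7.03
position: [0.4998, 0.2688, 0.0386]
tool_rot: [-0.509, 0.491, -0.491, 0.509]
ft_force: [0.7, 1.3, 0.0]
grip_width: 0.0004
```

Request:
play_rows([
  [0,0.02,0,0,0,0,0],
  [0,0.02,0,0,0,0,0],
])

```text
time: 7.2
position: [0.4999, 0.2647, 0.0386]
tool_rot: [-0.509, 0.491, -0.491, 0.509]
ft_force: [-0.8, 1.2, 0.3]
grip_width: 0.0006
```

Request:
play_rows([
  [0,0.02,0,0,0,0,0],
  [0,0.02,0,0,0,0,0],
])

```text
time: 7.37
position: [0.5, 0.2606, 0.0386]
tool_rot: [-0.509, 0.491, -0.491, 0.509]
ft_force: [-0.2, 0.8, 0.5]
grip_width: 0.0007
```

Request:
play_rows([
  [0,0.02,0,0,0,0,0],
  [0,0.02,0,0,0,0,0],
])

```text
time: 7.53
position: [0.5002, 0.2565, 0.0386]
tool_rot: [-0.509, 0.491, -0.491, 0.509]
ft_force: [0.0, 1.1, 0.5]
grip_width: 0.0003
```

Request:
play_rows([
  [0,0.02,0,0,0,0,0],
  [0,0.02,0,0,0,0,0],
])

```text
time: 7.7
position: [0.5003, 0.2525, 0.0386]
tool_rot: [-0.509, 0.491, -0.491, 0.509]
ft_force: [0.7, 1.3, 0.2]
grip_width: 0.0004
```

```bash
python3 st.py
python3 - <<'E'
from h import *
im=eyes.camera('top');cv2.imwrite('pics/t2.png',cv2.resize(im[130:260,210:400],None,fx=4,fy=4,interpolation=2)[:,:,::-1])
E
```

```text
7.7 [0.5003 0.2525 0.0386] tip [0.5003 0.2525 0.0136] [0.75 1.34 0.16] 0.00038901663962950366
[[ 3.690e-02  1.000e-04  9.993e-01]
 [-9.993e-01  1.000e-04  3.690e-02]
 [-1.000e-04 -1.000e+00  1.000e-04]]
```

View pics/t2.png

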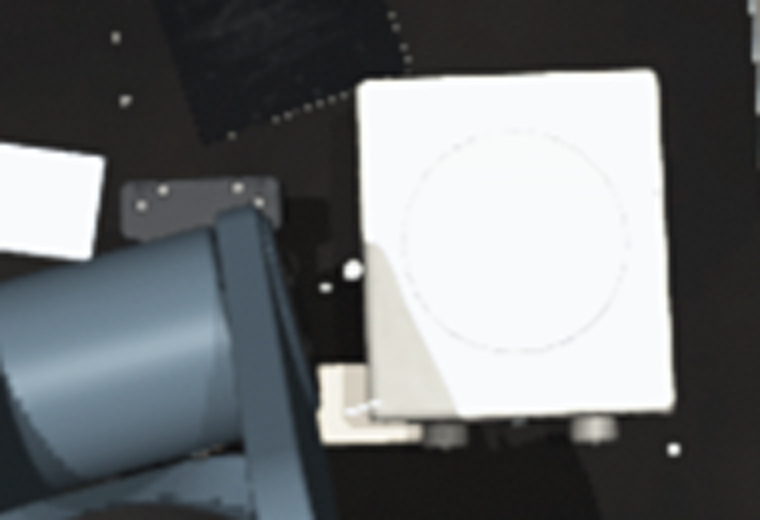

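The stirrer hasn't moved and the wedge is going in squarely, so I'll carry on in small steps.

Request:
play_rows([
  [0,0.02,0,0,0,0,0],
  [0,0.01,0,0,0,0,0],
])

```text
time: 7.92
position: [0.5004, 0.2495, 0.0386]
tool_rot: [-0.509, 0.491, -0.491, 0.509]
ft_force: [0.5, 1.2, 1.1]
grip_width: 0.0006
```

Request:
play_rows([
  [0,0.02,0,0,0,0,0],
  [0,0.01,0,0,0,0,0],
])

```text
time: 8.08
position: [0.5005, 0.2465, 0.0386]
tool_rot: [0.509, -0.491, 0.491, -0.509]
ft_force: [-1.3, 1.7, 0.1]
grip_width: 0.0007
```

Request:
play_rows([
  [0,0.02,0,0,0,0,0],
  [0,0.01,0,0,0,0,0],
])

```text
time: 8.25
position: [0.5006, 0.2435, 0.0386]
tool_rot: [-0.509, 0.491, -0.491, 0.509]
ft_force: [0.8, 0.6, 1.3]
grip_width: 0.0007
```

Request:
play_rows([
  [0,0.02,0,0,0,0,0],
])

```text
time: 8.33
position: [0.5007, 0.2417, 0.0386]
tool_rot: [-0.509, 0.491, -0.491, 0.509]
ft_force: [-0.9, 1.6, -0.5]
grip_width: 0.0005
```

Request:
play_rows([
  [0,0.02,0,0,0,0,0],
])

```text
time: 8.42
position: [0.5007, 0.2398, 0.0386]
tool_rot: [-0.509, 0.491, -0.491, 0.509]
ft_force: [-0.6, 4.8, 0.7]
grip_width: 0.0005
```

Request:
play_rows([
  [0,0.02,0,0,0,0,0],
])

```text
time: 8.5
position: [0.501, 0.2383, 0.0386]
tool_rot: [-0.508, 0.491, -0.491, 0.509]
ft_force: [-0.1, 7.2, -0.5]
grip_width: 0.0004
```

Request:
play_rows([
  [0,0.015,0,0,0,0,0],
])

```text
time: 8.58
position: [0.5012, 0.2375, 0.0386]
tool_rot: [-0.508, 0.492, -0.491, 0.51]
ft_force: [0.0, 11.2, -1.0]
grip_width: 0.0005
```

Request:
play_rows([
  [0,-0.2,0,0,0,0,0],
  [0,-0.4,0,0,0,0,0],
  [0,-0.4,0,0,0,0,0],
  [0,0,0,0,0,0,0],
  [0,0,0,0,0,0,0],
])

```text
time: 9.0
position: [0.4967, 0.3377, 0.0384]
tool_rot: [-0.51, 0.489, -0.49, 0.51]
ft_force: [-0.5, -0.3, 0.4]
grip_width: 0.0006
```

```bash
python3 st.py
python3 - <<'E'
from h import *
im=eyes.camera('top')[:,:,::-1].copy();cv2.imwrite('pics/t3f.png',im);cv2.imwrite('pics/t3.png',cv2.resize(im[130:260,210:400],None,fx=4,fy=4,interpolation=2))
s=eyes.camera('side')[:,:,::-1].copy();cv2.imwrite('pics/s3f.png',s)
t0=cv2.imread('pics/top0.png');s0=cv2.imread('pics/side0.png')
g=lambda a:cv2.GaussianBlur(cv2.cvtColor(a,6),(0,0),1).astype('float32')
# sub-pixel edges: right, back edges of lid in top
def edge(im,p0,p1,axis,lo,hi):
    G=g(im);out=[]
    for k in range(p0,p1,4):
        line=G[k,lo:hi] if axis==0 else G[lo:hi,k]
        d=np.abs(np.diff(line));i=d.argmax();j=slice(max(0,i-2),i+3);out.append(lo+.5+(d[j]*np.arange(len(d))[j]).sum()/d[j].sum())
    return np.median(out), np.array(out)[[0,-1]]
for nm,a in(('0',t0),('3',im)):
    print(nm,'right',edge(a,160,225,0,365,392),'back',edge(a,310,365,1,138,158),'front',edge(a,345,350,1,225,240),'left',edge(a,160,200,0,290,308))
for nm,a in(('0',s0),('3',s)):
    print(nm,'sback',edge(a,220,250,0,350,385),'sfarleft',edge(a,310,350,1,195,212))
W=[(cv2.phaseCorrelate(g(s0)[y:y+h,x:x+w].copy(),g(s)[y:y+h,x:x+w].copy())) for x,y,w,h in((262,195,120,85),(262,240,110,40),(300,200,70,45))];print(W)
E
```

```text
9.0 [0.4967 0.3377 0.0384] tip [0.4967 0.3376 0.0134] [-0.45 -0.34  0.41] 0.0005901125234857519
[[ 4.120e-02  6.000e-04  9.992e-01]
 [-9.992e-01 -4.000e-04  4.120e-02]
 [ 4.000e-04 -1.000e+00  6.000e-04]]
0 right (np.float64(376.33490566037733), array([374.42417062, 377.69138756])) back (np.float64(148.35058826248758), array([149.33098592, 147.37203791])) front (np.float64(233.3314601670052), array([233.37619048, 233.28672986])) left (np.float64(299.5448113207547), array([299.19047619, 295.77439024]))
3 right (np.float64(376.392523364486), array([374.45283019, 377.78708134])) back (np.float64(148.3103235112302), array([149.25586854, 147.33412322])) front (np.float64(233.35827819010998), array([233.40995261, 233.30660377])) left (np.float64(299.51173708920186), array([299.21226415, 295.75      ]))
0 sback (np.float64(368.4344437950516), array([361.70338983, 372.48019802])) sfarleft (np.float64(202.09429892141756), array([205.24853801, 201.47191011]))
3 sback (np.float64(368.40643659711077), array([361.66666667, 372.46875   ])) sfarleft (np.float64(203.41683237067195), array([205.25135135, 201.45054945]))
[((0.1645481419630599, 0.016809526495414673), 0.43531215173226817), ((0.23644232401795762, 0.06047015694811719), 0.615730981429418), ((-0.0420344660592491, 0.5663156309265567), 0.9968726893266042)]
```

View pics/t3.png

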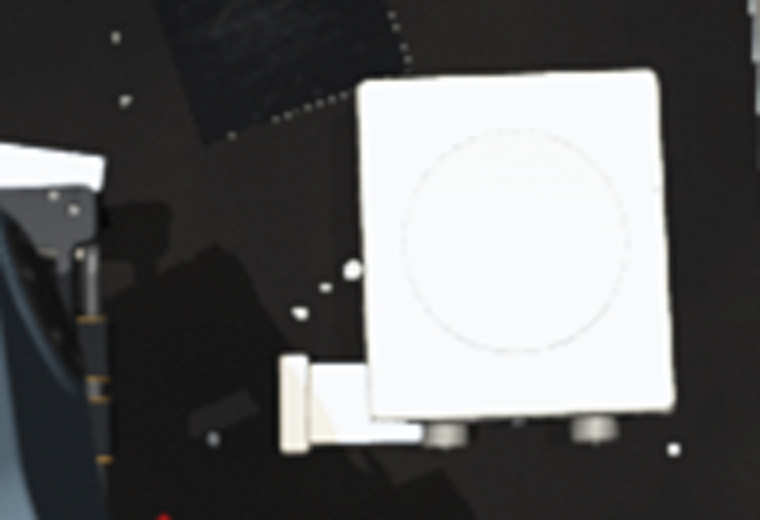

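View pics/s3f.png

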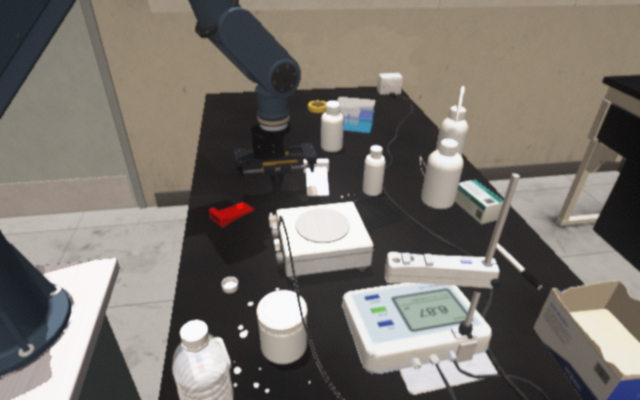

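The stirrer has stayed put: its edges shifted less than 0.1 px. The wedge is square under the foot, with its block at crop (280–308, 355–453). Now the press test.

Request:
play_rows([
  [0,0,-0.4,0,0,0,0],
  [0,0,-0.4,0,0,0,0],
  [0,0,-0.3,0,0,0,0],
  [0,0.35,0,-0.02,0,0,0],
  [0,0.35,0,-0.02,0,0,0],
  [0,0.35,0,-0.02,0,0,0],
  [0,0.35,0,0,0,0,0],
  [0,0.33,0,0,0,0,0],
  [0,0,0.3,0,0,0,0],
  [0,0,0,0,0,0,0],
  [0,0,0,0,0,0,0],
])

```text
time: 10.02
position: [0.4959, 0.1613, 0.1176]
tool_rot: [0.51, -0.493, 0.49, -0.507]
ft_force: [0.8, 0.5, -0.1]
grip_width: 0.0004
```

```bash
python3 st.py
```

```text
10.0167 [0.4959 0.1613 0.1176] tip [0.4958 0.1613 0.0926] [ 0.77  0.48 -0.06] 0.0003835860437521622
[[ 3.390e-02 -5.100e-03  9.994e-01]
 [-9.994e-01 -5.000e-04  3.390e-02]
 [ 4.000e-04 -1.000e+00 -5.100e-03]]
```

Request:
play_rows([
  [0,-0.03,0.07,0.01,0,0,0],
  [0,0,0.06,0,0,0,0],
  [0,0,0,0,0,0,0],
  [0,0,0,0,0,0,0],
])

```text
time: 10.35
position: [0.4982, 0.1669, 0.1055]
tool_rot: [0.51, -0.49, 0.49, -0.509]
ft_force: [0.2, -0.2, 0.0]
grip_width: 0.0008
```

Request:
play_rows([
  [0,0,0.01,0,0,0,0],
  [0,0,0.01,0,0,0,0],
])

```text
time: 10.52
position: [0.4986, 0.1666, 0.1039]
tool_rot: [-0.509, 0.49, -0.491, 0.51]
ft_force: [-0.6, 0.3, -0.7]
grip_width: 0.0003
```

Request:
play_rows([
  [0,0,0.01,0,0,0,0],
  [0,0,0,0,0,0,0],
])

```text
time: 10.68
position: [0.4984, 0.1662, 0.1025]
tool_rot: [0.509, -0.491, 0.491, -0.509]
ft_force: [0.6, 0.0, -0.0]
grip_width: 0.0001
```

Request:
play_rows([
  [0,0,0.01,0,0,0,0],
  [0,0,0,0,0,0,0],
])

```text
time: 10.85
position: [0.4984, 0.1661, 0.1015]
tool_rot: [0.509, -0.491, 0.491, -0.509]
ft_force: [0.0, -0.1, 1.0]
grip_width: 0.0005
```

Request:
play_rows([
  [0,0,0.005,0,0,0,0],
  [0,0,0,0,0,0,0],
])

```text
time: 11.02
position: [0.4984, 0.166, 0.101]
tool_rot: [0.509, -0.491, 0.491, -0.509]
ft_force: [-0.7, -0.3, 0.2]
grip_width: 0.0005
```

Request:
play_rows([
  [0,0,0.005,0,0,0,0],
  [0,0,0,0,0,0,0],
])

```text
time: 11.18
position: [0.4984, 0.166, 0.1005]
tool_rot: [0.509, -0.491, 0.491, -0.509]
ft_force: [0.3, 0.1, -0.1]
grip_width: 0.0004
```

Request:
play_rows([
  [0,0,0.005,0,0,0,0],
  [0,0,0,0,0,0,0],
])

```text
time: 11.35
position: [0.4984, 0.1661, 0.1004]
tool_rot: [0.509, -0.491, 0.491, -0.509]
ft_force: [-0.5, -0.3, 3.5]
grip_width: 0.0005
```

Request:
play_rows([
  [0,0,0.005,0,0,0,0],
  [0,0,0,0,0,0,0],
])

```text
time: 11.52
position: [0.4984, 0.1661, 0.1004]
tool_rot: [-0.509, 0.491, -0.491, 0.509]
ft_force: [-1.1, 0.5, 8.1]
grip_width: 0.0006
```

Request:
play_rows([
  [0,0,0.005,0,0,0,0],
  [0,0,0,0,0,0,0],
])

```text
time: 11.68
position: [0.4984, 0.1661, 0.1003]
tool_rot: [-0.509, 0.491, -0.491, 0.509]
ft_force: [-2.3, -0.7, 10.5]
grip_width: 0.0003
```

```bash
python3 st.py
```

```text
11.6833 [0.4984 0.1661 0.1003] tip [0.4984 0.1661 0.0753] [-2.33 -0.66 10.54] 0.00026730146130609224
[[ 3.710e-02  4.000e-04  9.993e-01]
 [-9.993e-01 -0.000e+00  3.710e-02]
 [ 0.000e+00 -1.000e+00  4.000e-04]]
```

At 10.5 N the lid gave no more than 0.1 mm, with the fingertips at 75.3 mm. I'll hold the press briefly. Since the last push overshot, I'll then lightly touch the front right corner to check that the stirrer isn't jacked up.

Request:
play_rows([
  [0,0,0,0,0,0,0],
  [0,0,0,0,0,0,0],
  [0,0,0,0,0,0,0],
  [0,0,0,0,0,0,0],
])

```text
time: 12.02
position: [0.4985, 0.1661, 0.1003]
tool_rot: [-0.509, 0.49, -0.491, 0.509]
ft_force: [-2.2, -0.9, 9.2]
grip_width: 0.0006
```

Request:
play_rows([
  [0,0,-0.1,0,0,0,0],
  [0,0,-0.1,0,0,0,0],
  [0,0.4,0,-0.01,0,0,0],
  [0,0.4,0,0,0,0,0],
  [0,0.4,0,0,0,0,0],
  [0,0,0.1,0,0,0,0],
  [0,0,0.03,0,0,0,0],
  [0,0,0,0,0,0,0],
  [0,0,0,0,0,0,0],
])

```text
time: 12.77
position: [0.5014, 0.0471, 0.106]
tool_rot: [0.51, -0.491, 0.49, -0.509]
ft_force: [0.0, 0.3, -0.3]
grip_width: 0.0006
```

```bash
python3 st.py
```

```text
12.7667 [0.5014 0.0471 0.106 ] tip [0.5014 0.0471 0.081 ] [ 0.04  0.31 -0.26] 0.0005773203910662942
[[ 3.800e-02 -1.000e-03  9.993e-01]
 [-9.993e-01  4.000e-04  3.800e-02]
 [-4.000e-04 -1.000e+00 -1.000e-03]]
```

Request:
play_rows([
  [0,0,0.02,0,0,0,0],
  [0,0,0.02,0,0,0,0],
  [0,0,0,0,0,0,0],
])

```text
time: 13.02
position: [0.5016, 0.0472, 0.1019]
tool_rot: [0.51, -0.49, 0.49, -0.51]
ft_force: [0.3, -0.0, -0.3]
grip_width: 0.0007
```

Request:
play_rows([
  [0,0,0.008,0,0,0,0],
  [0,0,0,0,0,0,0],
])

```text
time: 13.18
position: [0.5018, 0.0466, 0.1012]
tool_rot: [0.509, -0.49, 0.49, -0.509]
ft_force: [0.2, -0.2, 0.3]
grip_width: 0.0004
```

Request:
play_rows([
  [0,0,0.004,0,0,0,0],
  [0,0,0,0,0,0,0],
])

```text
time: 13.35
position: [0.5019, 0.0462, 0.1009]
tool_rot: [-0.509, 0.491, -0.491, 0.509]
ft_force: [-0.0, -0.3, -0.0]
grip_width: 0.0007
```

Request:
play_rows([
  [0,0,0.003,0,0,0,0],
  [0,0,0,0,0,0,0],
])

```text
time: 13.52
position: [0.5019, 0.0461, 0.1006]
tool_rot: [-0.509, 0.491, -0.491, 0.509]
ft_force: [0.1, -0.7, -0.4]
grip_width: 0.0005
```

Request:
play_rows([
  [0,0,0.003,0,0,0,0],
  [0,0,0,0,0,0,0],
])

```text
time: 13.68
position: [0.5019, 0.046, 0.1004]
tool_rot: [-0.509, 0.491, -0.491, 0.509]
ft_force: [0.4, 0.1, 1.6]
grip_width: 0.0004
```

Request:
play_rows([
  [0,0,0.003,0,0,0,0],
  [0,0,0,0,0,0,0],
])

```text
time: 13.85
position: [0.5019, 0.046, 0.1004]
tool_rot: [-0.509, 0.491, -0.491, 0.509]
ft_force: [-1.3, -0.5, 4.9]
grip_width: 0.0001
```

The front right lid corner is at the same height (TCP 100.4 mm at both corners) and doesn't give at 4.9 N, so the stirrer is level and not jacked. I'll retreat and check.

Request:
play_rows([
  [0,0,-0.1,0,0,0,0],
  [0,0,-0.4,0,0,0,0],
  [0,0,-0.4,0,0,0,0],
  [0,0,-0.4,0,0,0,0],
  [0,0,-0.4,0,0,0,0],
  [0,0,-0.4,0,0,0,0],
  [0,-0.4,0,0,0,0,0],
  [0,-0.4,0,0,0,0,0],
  [0,-0.4,0,0,0,0,0],
  [0,-0.4,0,0,0,0,0],
  [0,-0.4,0,0,0,0,0],
  [0,-0.4,0,0,0,0,0],
])

```text
time: 14.85
position: [0.4923, 0.2877, 0.3106]
tool_rot: [-0.509, 0.491, -0.491, 0.509]
ft_force: [0.9, -0.5, -0.3]
grip_width: 0.0008
```

Request:
play_rows([
  [0,-0.4,0,0,0,0,0],
  [0,-0.4,0,0,0,0,0],
  [0,0,0,0,0,0,0],
  [0,0,0,0,0,0,0],
])

```text
time: 15.18
position: [0.4891, 0.3677, 0.3099]
tool_rot: [0.51, -0.49, 0.49, -0.51]
ft_force: [-0.6, 0.5, -0.6]
grip_width: 0.0003
```

```bash
python3 st.py
python3 - <<'E'
from h import *
im=eyes.camera('top')[:,:,::-1].copy();cv2.imwrite('pics/t4.png',im)
cv2.imwrite('pics/t4c.png',cv2.resize(im[130:260,210:400],None,fx=4,fy=4,interpolation=2))
d=np.abs(im.astype(int)-cv2.imread('pics/t3f.png')).max(2)
for n,(x,y,w,h) in dict(stirrer=(290,140,95,105),wedge=(278,215,50,30),jar=(418,215,60,55),cap=(360,272,24,24),bottle=(205,85,45,50)).items():
    b=cv2.imread('pics/top0.png')[y:y+h,x:x+w].astype(int);a=im[y:y+h,x:x+w].astype(int)
    print(n,'vs start',(np.abs(a-b).max(2)>60).sum(),'vs after push',(d[y:y+h,x:x+w]>60).sum())
E
```

```text
15.1833 [0.4891 0.3677 0.3099] tip [0.4891 0.3677 0.2849] [-0.6   0.49 -0.64] 0.00028538079745354255
[[ 4.100e-02 -1.000e-04  9.992e-01]
 [-9.992e-01 -4.000e-04  4.100e-02]
 [ 3.000e-04 -1.000e+00 -2.000e-04]]
stirrer vs start 320 vs after push 0
wedge vs start 554 vs after push 2
jar vs start 0 vs after push 0
cap vs start 0 vs after push 0
bottle vs start 0 vs after push 0
```

View pics/t4.png

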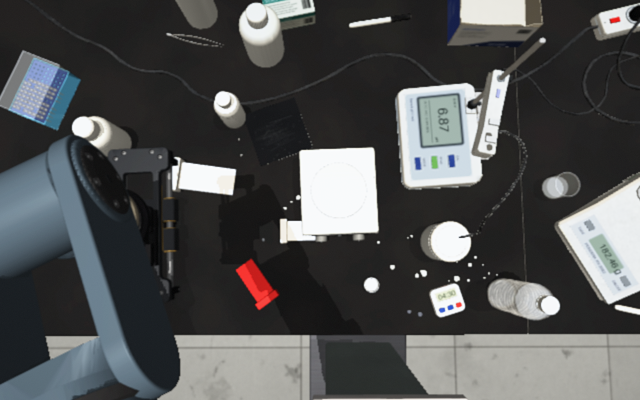

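View pics/t4c.png

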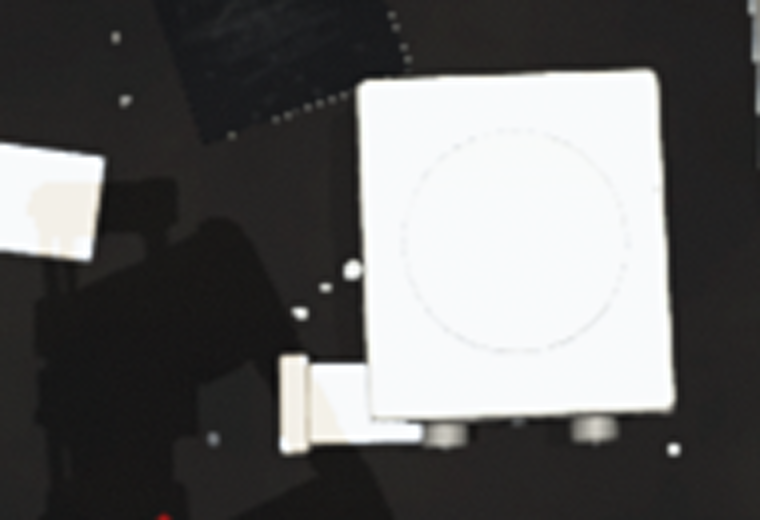

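The wedge is still under the foot with its block at top-view (280–287, 219–243). The stirrer is unmoved, and the bottle, jar and cap show no change. The arm is clear of everything.

```bash
python3 -c "
from rig import ticket
print(ticket.hand_in())"
```

```text
the job is handed in; nothing more can be done
None
```

The stirrer no longer gives at its short foot, and I handed the job in at about 15 s. I pushed the smaller white wedge, thin end first, in from the left under the short front left foot with closed fingers.

- **Push:** the force stayed around 1 N, then rose from 1.6 to 11.2 N over the last 4 mm or so. I had queued those last small steps together, so the push went 2–3 mm further than I meant it to.
- **Press:** at 9–10.5 N on the lid over the foot, it gave no more than 0.1 mm. The fingertips stood at 75.3 mm.
- **Level:** because of the overshoot, I also lightly touched the front right lid corner, which was not part of the task. It was at the same height and did not give at 4.9 N, so the stirrer is level and not measurably jacked up. I did not touch the two back corners.
- **Final pictures:** the stirrer's edges were within 0.1 px of the start right after the push and had not changed since. The wedge stayed in place, the bottle, jar and cap show no change, and the arm was clear of everything.

No check failed or disagreed.

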